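# Scan a thread box and take a colour reading of a button blank

### The arm

A 6-joint arm with a two-finger parallel gripper is mounted at the origin on the work surface. World frame = base frame: x ahead of the robot, y to its left, z up, the work surface at z = 0. Lengths are in m, angles in degrees, forces in N, time in s.
With the tool pointing down it reaches from about 0.3 to 0.75 m from the base axis. Payload 8.5 kg.
Tool frame: the origin (TCP) lies on the centre line of the jaws, within the pads' length; the fingertips stand 11 mm ahead of it and the grasp point (between the pads) lies 8 mm behind it (tips_ahead is the distance from the TCP to the fingertips, in m); z points along the fingers, y is the line along which they close (so a half turn about z gives the same grasp; the last joint's range is limited). The gripper opens to 85 mm and grips with 20 to 120 N. Pads are 22 mm wide; open, the fingers measure 114 mm over their backs; the gripper's body (76 mm by 85 mm) begins 54 mm behind the grasp point. The pads swing forward as they close: fully open they stand 13 mm farther back than shut.
Start: joints at [53.669, 21.807, 74.336, -0, 83.858, -12.336], TCP at [0.224, 0.502, 0.242] pointing down, gripper open.
Joint ranges: [-178.18, 178.18], [-50.72, 133.34], [12.68, 142.11], [-81.47, 261.47], [9.98, 163.14], [-165.26, 165.26]. Speed limits (degrees/s): [136.94, 136.94, 180, 180, 180, 180].

### API

Orientations are given as [roll, pitch, yaw] about the fixed x, y, z axes, in that order (R = Rz(yaw) Ry(pitch) Rx(roll)).
In Python, from station import get_obs, get_image, hand_in, tips_ahead gives the robot as it stands.
- The arm moves only by the tool carry_out, never from a script. Its argument "increments" is one flat list of numbers, 6 for each row, row after row: the shift along the tool's x, y, z in m, then the turn, a rotation vector about the tool's x, y, z in degrees. A call has 1 to 20 rows; each row shifts and turns the commanded pose from where the row before left it, along the tool's axes as they then stand; what a row does not reach is not made up. A row lasts 1/10 s, in which the tool goes at most 50 mm and 8.59 degrees, less where a joint would pass 70% of its speed; a pose out of reach is approached as far as the arm can. A call is refused whole if a number of a shift passes 0.05 or a number of a turn 8.59, either way. A call with a gripper value outside its range is refused whole. "fingers" is the closure, from 0 (fully open) to 1 (shut), set as the call begins (left out, the last holds). The fingers move at their own pace and stop on an object; the grip force is fixed at half the most. Time passes only in rows, so rows that do not move let the fingers close. It gives the time, the measured TCP pose, the force, the opening and the grip force at its end, in the units of the state.
- get_obs(): the state, without advancing time (a new reading comes with each control period).
- get_image(name): name is "scene" or "top"; returns a dict with "image" (400x640x3 uint8, red, green, blue), "K" (3x3 intrinsics, pixels), "view" (4x4, takes a point from world to camera coordinates). Camera axes: x right, y down, z forward; pixel columns grow to the right and rows downward; lengths in m; the calibration is good to about 2 mm. A picture is of the moment at which its call begins. There is no depth.
- hand_in(): hands the job in; it is judged then, once.
The state is a dict: "time": time; "joints": joint angles; "qvel": joint speeds; "tau": joint torques, N m; "position": TCP position; "orientation": TCP orientation; "force": force on the tool from outside, world axes, zero at the start; "ft_torque": the same for the moment, N m; "opening": finger opening in m; "grasp_force": force on a finger pad.
Only numpy, scipy, OpenCV 4.12 (cv2) and the standard library are available. Lean on these libraries where they do the work, as an engineer would, in place of code of your own. Each camera call takes 0.05 s, during which the arm holds its last target. There are 200 camera calls.

### The job

Lift the colour reader out of its stand, point its nose straight down at the middle of the barcode label on the thread box from about 5 cm above, and hold it steady there for two seconds without touching the box. Then set the nose on the ringed spot in the middle of the round button blank on the sloping board, square to the blank's face, and press lightly until the sprung nose is about half in; leave the other two blanks and everything else on the table alone. Finish while holding the reader there: do not let go or put it down.

Things in the scene. Friction and masses are not known exactly. Their poses are not given: they have to be found in the camera images.
- reader_grip (a point): Hand-held colour reader hanging upright in the stand: grey flat-sided plastic body 30 (its x) x 38 (its y) x 110 mm, about 0.2 kg, below it a black neck 26 mm long and a metal nose 18 mm across. This point: on its axis, 35 mm below the top, 75 mm above the shoulder that rests on the stand, 125 mm above the nose tip. z runs from nose to top. Grip here from above across x; lift straight up.
- nose_tip (a point): Centre of the flat end face (15 mm across) of the reader's sprung nose, on the wand's axis; same axes as the reader. It moves with the nose as that is pushed in.
- reader_nose (a joint): How far the reader's sprung nose is pushed in, m: 0 fully out, 0.014 fully in (hard stop). Its spring has 450 N/m, so half in is 7 mm and about 3 N. It gives only along the wand.
- stand_top (a point): Wooden stand, 90 x 90 mm and 60 mm high, fixed to the table, with a round 28 mm hole in its top in which the reader's neck and nose hang 50 mm deep, 10 mm above the table. This point is the middle of the hole at the top face.
- stand: The same wooden stand; origin in the middle of its underside, z up.
- label (a point): Centre of the barcode label, 26 x 44 mm of white paper with black bars, lying flat and facing straight up on the solid wooden block at the robot's end of the thread box; 45 mm above the table; z is its upward normal.
- thread_box: Low wooden thread box, 200 x 140 x 45 mm, fixed to the table, with rows of wound thread cards; origin in the middle of its underside; the label lies 72 mm from it towards -x of the box.
- round_blank_spot (a point): The marked spot: middle of the flat face of the round button blank, a pale wooden disc 44 mm across, 8 mm thick, with a thin black ring 24 mm across. It is fixed to the sloping board in any of three places in a row, 70 mm apart. z points straight out of the face, x up the slope; the face slopes by 0.35 rad (20 degrees), rising away from the robot.
- round_blank: The same round blank; origin in the middle of its underside on the board, its frame is upright (not sloped).
- square_blank: Square wooden button blank, 38 x 38 x 8 mm, ringed in the same way, on the same board: not to be touched. Origin in the middle of its underside, upright frame.
- oblong_blank: Oblong wooden button blank, 56 mm up the slope by 30 mm wide by 8 mm, ringed in the same way, on the same board: not to be touched. Origin in the middle of its underside, upright frame.
- board: Sloping wooden sample board fixed to the table, 130 mm up the slope by 230 mm wide, its middle 52 mm and its far edge 75 mm above the table; origin on the table below its middle, upright frame.
- reader: The reader as a whole, with its nose; origin on its axis where the tip of the nose is when fully out, z up along the wand.
- spool_a: Loose wooden thread spool, blue, 38 mm across, 45 mm high, standing near the front; origin under its middle. To be left alone, like all that follow.
- spool_b: Loose thread spool, copper, 32 mm across, 38 mm high.
- spool_c: Loose thread spool, green, 42 mm across, 55 mm high.
- pin_tin: Loose flat tin, 60 mm across, 32 mm high.
- button_jar: Loose glass jar with a metal lid, 76 mm across, 85 mm high, beyond the board.
- mug: Loose white mug, 80 mm across, 90 mm high, at the far side.
- ruler: Loose wooden ruler, 200 x 28 x 4 mm, lying flat.
Mind the look-alikes: they are no part of the job. Of the things that look like the reader, the smallest one is meant.

How it is judged:
By the outcome, as a careful person would: the job done as asked, in the order asked, and still so for the second after the job is handed in, while the arm keeps its last pose, push and grip.
It also fails if it takes over 45 s, if anything falls off the work surface, if the arm or the gripper's body presses on something with over 40 N, if the wrist force passes 120 N, or if a joint passes its speed limit or range.

## Working session

There is one attempt and no reset: what is moved stays moved. The work goes in short steps, Python scripts to look and compute and a tool call to move; the robot and the scene stay as the last step left them, time stands still between calls to the robot, and variables do not carry over. Pictures are saved under pics/ and viewed, at most 10 in all, crops included, and the job is handed in when it is done.

Besides the shell and the picture viewer there is one more tool, called after "Request:" as name(argument=value, ...) on one line, values as JSON. carry_out: Moves the arm, as the interface text tells. Its arguments: {"type":"object","properties":{"increments":{"type":"array","items":{"type":"number"}},"fingers":{"type":"number"}},"required":["increments"]}

```bash
mkdir -p pics; ls; python3 - <<'E'
from station import *
import cv2,json,numpy as np
o=get_obs();print({k:np.round(v,3).tolist() for k,v in o.items()}, tips_ahead if not callable(tips_ahead) else tips_ahead())
for n in("scene","top"):
    d=get_image(n);cv2.imwrite(f"pics/{n}0.png",d["image"][:,:,::-1]);np.savez(f"{n}.npz",**d);print(d["K"].tolist(),d["view"].round(4).tolist())
E
```

```text
pics
{'time': 0.0, 'joints': [53.67, 21.84, 74.385, 0.001, 83.857, -12.336], 'qvel': [-0.076, 0.082, 0.098, 0.029, 0.047, -0.048], 'tau': [-0.001, -44.848, -23.127, -0.0, 0.005, 0.0], 'position': [0.223, 0.502, 0.242], 'orientation': [-179.92, -0.019, 156.005], 'force': [0.12, -0.607, 0.448], 'ft_torque': [-0.038, 0.069, -0.019], 'grasp_force': 0.0, 'opening': 0.085} 0.011
[[395.51394077700706, 0.0, 316.28936890184553], [0.0, 395.51394077700706, 201.63871289792763], [0.0, 0.0, 1.0]] [[-0.7574, 0.6529, -0.007, 0.3982], [0.5723, 0.6587, -0.4885, -0.2459], [-0.3144, -0.374, -0.8725, 1.1954], [0.0, 0.0, 0.0, 1.0]]
[[418.4609174609326, 0.0, 317.22165706929303], [0.0, 418.4609174609326, 201.34711862516647], [0.0, 0.0, 1.0]] [[0.0045, -0.9999, -0.0138, -0.0094], [-0.9845, -0.002, -0.1755, 0.5272], [0.1754, 0.0143, -0.9844, 1.2201], [0.0, 0.0, 0.0, 1.0]]
```

View pics/scene0.png

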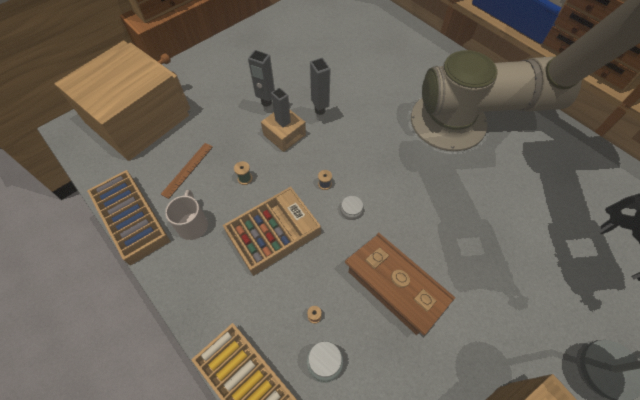

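View pics/top0.png

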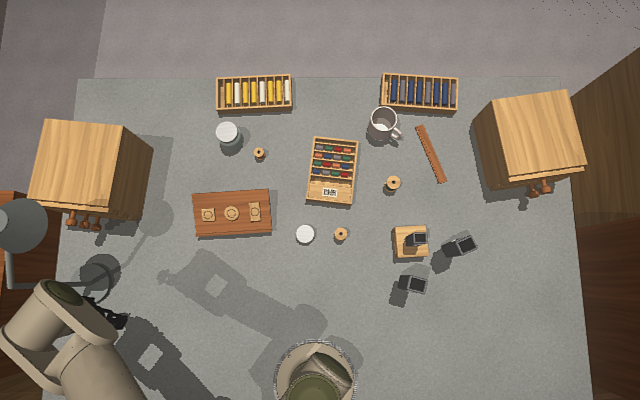

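The scene view shows the reader in its stand at (282,107), with larger look-alikes at (262,80) and (320,87). The box label is at (297,211), and the board at (400,283) has its round blank in the middle. In the top view these sit at (412,240) for the stand, (330,192) for the label and (231,213) for the round blank.

```bash
python3 - <<'E'
import cv2,numpy as np
t=cv2.imread("pics/top0.png");s=cv2.imread("pics/scene0.png")
c=lambda im,x,y,w,h:cv2.resize(im[y:y+h,x:x+w],(400,300),interpolation=cv2.INTER_CUBIC)
cv2.imwrite("pics/m1.png",np.vstack([np.hstack([c(t,380,215,80,60),c(s,240,80,80,60)]),np.hstack([c(t,190,180,80,60),c(s,360,240,80,60)])]))
cv2.imwrite("pics/m2.png",np.hstack([c(t,300,160,80,60),c(s,260,180,80,60)]))
E
```

```text
(no output)
```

View pics/m1.png

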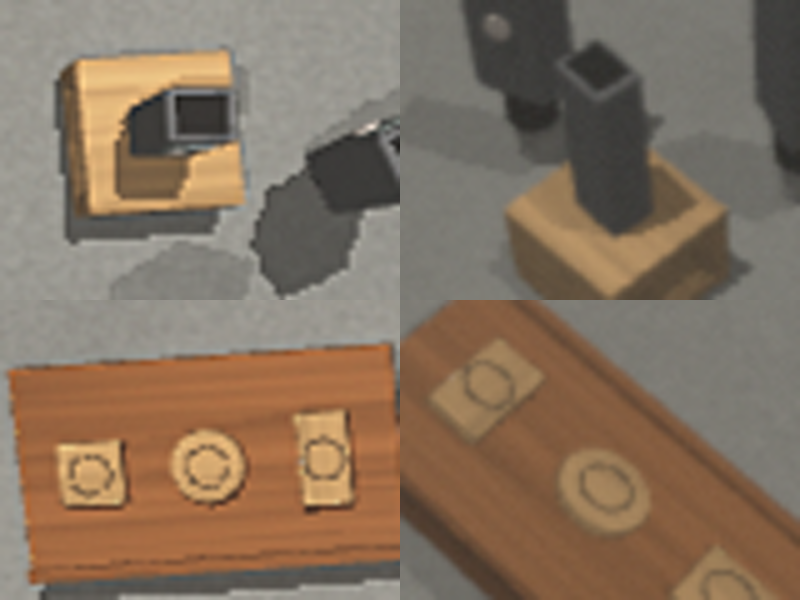

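View pics/m2.png

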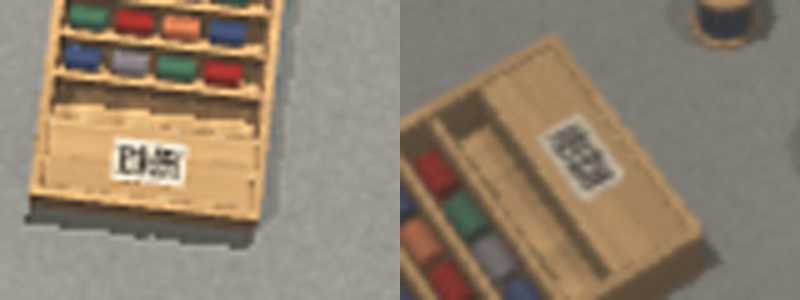

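The enlarged crops give, at 5x, the reader's top rim centre at (201,115) in the top view and (599,71) in the scene view. The round blank's ring is at (208,467) and (607,487), and the label centre at (149,162) and (580,158). I'll triangulate from these.

```bash
cat > h.py <<'E'
import numpy as np
D={n:dict(np.load(n+".npz")) for n in("scene","top")}
def ray(n,p):
    V=D[n]["view"];R=V[:3,:3];c=-R.T@V[:3,3]
    return c,R.T@np.linalg.solve(D[n]["K"],[p[0],p[1],1.])
def onz(n,p,z):
    c,d=ray(n,p);return c+d*(z-c[2])/d[2]
def tri(pt,ps):
    c1,d1=ray("top",pt);c2,d2=ray("scene",ps)
    d1/=np.linalg.norm(d1);d2/=np.linalg.norm(d2)
    s=np.linalg.lstsq(np.c_[d1,-d2],c2-c1,rcond=None)[0]
    a,b=c1+s[0]*d1,c2+s[1]*d2;return (a+b)/2,np.linalg.norm(a-b)
def cr(u,v,x0,y0,m=5):return (x0+(u+.5)/m-.5,y0+(v+.5)/m-.5)
E
python3 - <<'E'
from h import *
np.set_printoptions(precision=4,suppress=True)
T=lambda u,v:cr(u,v,380,215);S=lambda u,v:cr(u-400,v,240,80)
print("rtop",tri(T(201,115),S(599,71)),onz("top",T(201,115),.17),onz("scene",S(599,71),.17))
print("rcorn top",[onz("top",T(*p),.17)[:2] for p in((167,89),(236,87),(236,141),(170,143))])
print("rcorn scene",[onz("scene",S(*p),.17)[:2] for p in((557,64),(598,40),(640,78),(598,102))])
print("stand top",[onz("top",T(*p),.06)[:2] for p in((78,62),(230,52),(243,204),(90,213))])
print("stand scene",[onz("scene",S(*p),.06)[:2] for p in((508,208),(728,212),(612,298))])
T=lambda u,v:cr(u,v-300,190,180);S=lambda u,v:cr(u-400,v-300,360,240)
print("round",tri(T(208,467),S(607,487)))
print("oblong",tri(T(324,457),S(489,384)))
print("square",onz("top",T(91,474),.06))
print("board far edge",[onz("top",T(*p),.075)[:2] for p in((10,370),(390,345))])
T=lambda u,v:cr(u,v,300,160);S=lambda u,v:cr(u-400,v,260,180)
print("label",tri(T(149,162),S(580,158)),onz("top",T(149,162),.045),onz("scene",S(580,158),.045))
for p in((412,283),(462,243)):print("lookalike ~z.2",onz("top",p,.2))
E
```

```text
rtop (array([ 0.4069, -0.2849,  0.1647]), np.float64(0.002215840689882306)) [ 0.4072 -0.2845  0.17  ] [ 0.4092 -0.2795  0.17  ]
rcorn top [array([ 0.4211, -0.2669]), array([ 0.4223, -0.3038]), array([ 0.3934, -0.3026]), array([ 0.3922, -0.2675])]
rcorn scene [array([ 0.4225, -0.2978]), array([ 0.396 , -0.2971]), array([ 0.3962, -0.2618]), array([ 0.4228, -0.263 ])]
stand top [array([ 0.4483, -0.2386]), array([ 0.4545, -0.3284]), array([ 0.3654, -0.3323]), array([ 0.3598, -0.2431])]
stand scene [array([ 0.4535, -0.3223]), array([ 0.3614, -0.238 ]), array([ 0.4488, -0.2332])]
round (array([0.4887, 0.2506, 0.0573]), np.float64(0.002270477747019512))
oblong (array([0.4946, 0.1808, 0.0593]), np.float64(0.0022050713044335568))
square [0.4845 0.319  0.06  ]
board far edge [array([0.5448, 0.3664]), array([0.5604, 0.1399])]
label (array([ 0.5571, -0.0443,  0.0401]), np.float64(0.0010573297603849864)) [ 0.5564 -0.0446  0.045 ] [ 0.5582 -0.0417  0.045 ]
lookalike ~z.2 [ 0.2883 -0.2533  0.2   ]
lookalike ~z.2 [ 0.3908 -0.3863  0.2   ]
```

Request:
carry_out(increments=[0,0,-0.01,0,0,8.1,0,0,-0.01,0,0,8.1,0,0,-0.01,0,0,8.1,0,0,-0.01,0,0,8.1,0,0,-0.01,0,0,8.1,0,0,-0.01,0,0,8.1,0,0,-0.01,0,0,8.1,0,0,-0.01,0,0,8.3,0,0,0,0,0,0], fingers=0)

```text
time: 1.0
position: [0.2238, 0.5027, 0.3231]
orientation: [179.9, -0.1, 90.9]
force: [-0.5, -0.6, 0.2]
opening: 0.086
grasp_force: 0.0
```

Request:
carry_out(increments=[-0.02,0.005,0,0,0,0,-0.04,0.01,0,0,0,0,-0.042,0.01,0,0,0,0,-0.042,0.01,0,0,0,0,-0.042,0.01,0,0,0,0,-0.042,0.01,0,0,0,0,-0.042,0.01,0,0,0,0,-0.042,0.01,0,0,0,0,-0.042,0.01,0,0,0,0,-0.042,0.01,0,0,0,0,-0.042,0.01,0,0,0,0,-0.042,0.01,0,0,0,0,-0.042,0.01,0,0,0,0,-0.042,0.01,0,0,0,0,-0.042,0.01,0,0,0,0,-0.042,0.01,0,0,0,0,-0.042,0.01,0,0,0,0,-0.042,0.01,0,0,0,0,-0.04,0.01,0,0,0,0,-0.02,0.005,0,0,0,0])

```text
time: 3.0
position: [0.4276, -0.2889, 0.3208]
orientation: [-179.9, -0.1, 91.1]
force: [-0.3, -0.6, 0.7]
opening: 0.0853
grasp_force: 0.0
```

Request:
carry_out(increments=[0,0,0,0,0,0,0,0,0,0,0,0])

```text
time: 3.2
position: [0.4273, -0.2857, 0.3215]
orientation: [-179.9, -0.1, 91.1]
force: [-0.3, 1.1, 0.2]
opening: 0.0853
grasp_force: 0.0
```

Request:
carry_out(increments=[0.003,-0.007,0.01,0,0,0,0,-0.012,0.03,0,0,0,0,0,0.04,0,0,0,0,0,0.03,0,0,0,0,0,0.012,0,0,0,0,0,0,0,0,0,0,0,0,0,0,0])

```text
time: 3.9
position: [0.4086, -0.2828, 0.2012]
orientation: [180.0, 0.0, 91.1]
force: [0.8, -0.2, -0.6]
opening: 0.0851
grasp_force: 0.0
```

```bash
python3 - <<'E'
from station import *
import cv2,numpy as np
t=get_image("top")["image"][:,:,::-1];s=get_image("scene")["image"][:,:,::-1]
cv2.imwrite("pics/t1.png",t);cv2.imwrite("pics/s1.png",s)
c=lambda im,x,y,w,h:cv2.resize(im[y:y+h,x:x+w],(400,400),interpolation=cv2.INTER_CUBIC)
cv2.imwrite("pics/m3.png",np.hstack([c(t,360,180,100,100),c(s,230,40,100,100)]))
E
```

```text
(no output)
```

View pics/m3.png

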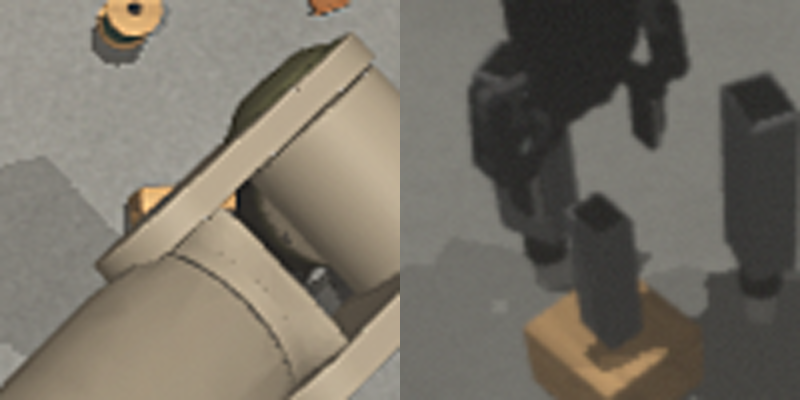

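The scene crop shows the open jaws straddling the reader's top, with fingertips at about (525,210) and (653,148) and the reader top between and below them at (599,215). I'll descend and grip.

Request:
carry_out(increments=[0,0,0.01,0,0,0,0,0,0.02,0,0,0,0,0,0.02,0,0,0,0,0,0.016,0,0,0,0,0,0.008,0,0,0,0,0,0,0,0,0])

```text
time: 4.6
position: [0.4082, -0.2832, 0.1256]
orientation: [-179.9, -0.1, 91.0]
force: [0.4, -0.3, 0.8]
opening: 0.085
grasp_force: 0.0
```

Request:
carry_out(increments=[0,0,0,0,0,0,0,0,0,0,0,0,0,0,0,0,0,0,0,0,0,0,0,0,0,0,0,0,0,0,0,0,0,0,0,0,0,0,0,0,0,0,0,0,0,0,0,0], fingers=1)

```text
time: 5.4
position: [0.4087, -0.2835, 0.1268]
orientation: [180.0, 0.0, 91.0]
force: [-0.5, 1.8, 5.6]
opening: 0.0295
grasp_force: 60.0
```

Request:
carry_out(increments=[0,0,-0.003,0,0,0,0,0,-0.008,0,0,0,0,0,-0.015,0,0,0,0,0,-0.02,0,0,0,0,0,-0.02,0,0,0,0,0,-0.02,0,0,0,0,0,-0.02,0,0,0,0,0,-0.015,0,0,0,0,0,-0.008,0,0,0,0,0,-0.003,0,0,0,0,0,0,0,0,0,0,0,0,0,0,0])

```text
time: 6.6
position: [0.4083, -0.2832, 0.2576]
orientation: [-179.9, -0.1, 91.0]
force: [-0.0, 0.1, -2.3]
opening: 0.0291
grasp_force: 59.1
```

```bash
python3 - <<'E'
from station import *
import cv2,numpy as np
print(get_obs()["force"])
s=get_image("scene")["image"][:,:,::-1]
cv2.imwrite("pics/s2.png",s)
c=lambda im,x,y,w,h:cv2.resize(im[y:y+h,x:x+w],(600,600),interpolation=cv2.INTER_CUBIC)
cv2.imwrite("pics/m4.png",c(s,220,30,120,120))
E
```

```text
[-0.0267863   0.14280122 -2.34813991]
```

View pics/m4.png

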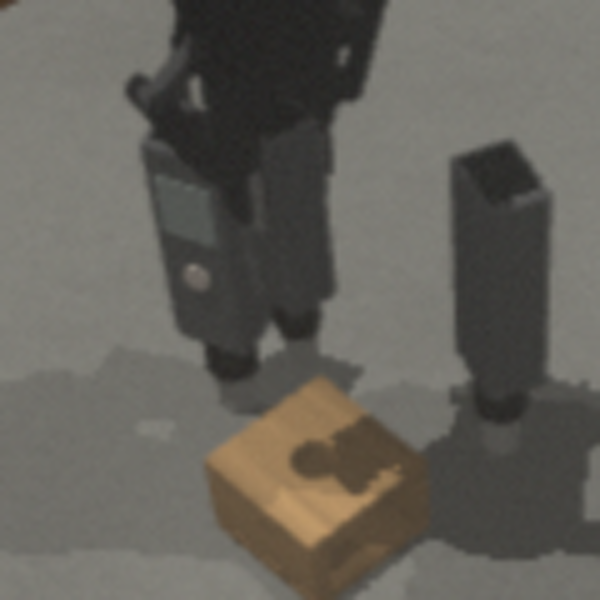

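The crop shows the reader held upright and clear of the stand. Its neck and nose are at about (298,330), above the empty hole. I'll go to the label next.

Request:
carry_out(increments=[0.006,0.004,0,0,0,0,0.012,0.008,0,0,0,0,0.018,0.0116,0,0,0,0,0.022,0.0142,0,0,0,0,0.022,0.0142,0,0,0,0,0.022,0.0142,0,0,0,0,0.022,0.0142,0,0,0,0,0.022,0.0142,0,0,0,0,0.022,0.0142,0,0,0,0,0.022,0.0142,0,0,0,0,0.02,0.0129,0,0,0,0,0.014,0.009,0,0,0,0,0.008,0.0052,0,0,0,0,0.0056,0.0031,0,0,0,0,0,0,0.005,0,0,0,0,0,0.015,0,0,0,0,0,0.015,0,0,0,0,0,0.008,0,0,0,0,0,0.003,0,0,0,0,0,0,0,0,0])

```text
time: 8.65
position: [0.5574, -0.0435, 0.2123]
orientation: [-180.0, -0.0, 91.0]
force: [-0.0, 0.5, -1.6]
opening: 0.0292
grasp_force: 59.1
```

```bash
python3 - <<'E'
from station import *
import cv2,numpy as np
o=get_obs();print(o["position"],o["orientation"])
s=get_image("scene")["image"][:,:,::-1];t=get_image("top")["image"][:,:,::-1]
cv2.imwrite("pics/s3.png",s)
c=lambda im,x,y,w,h:cv2.resize(im[y:y+h,x:x+w],(400,500),interpolation=cv2.INTER_CUBIC)
cv2.imwrite("pics/m5.png",np.hstack([c(s,255,140,80,100),c(t,290,140,80,100)]))
from h import *
def proj(n,P):
    V=D[n]["view"];q=D[n]["K"]@(V[:3,:3]@P+V[:3,3]);return q[:2]/q[2]
p=o["position"]
for h in(.117,.091,.067):print(h,proj("scene",np.array(p)-[0,0,h]))
print("below",proj("scene",np.array([p[0],p[1],.045])))
E
```

```text
[ 0.55740359 -0.04347777  0.21228504] [-1.79986681e+02 -9.74553176e-04  9.09765748e+01]
0.117 [294.2752737  200.76056118]
0.091 [293.66147537 195.3411878 ]
0.067 [293.06772164 190.09879309]
below [295.38314997 210.54226767]
```

View pics/m5.png

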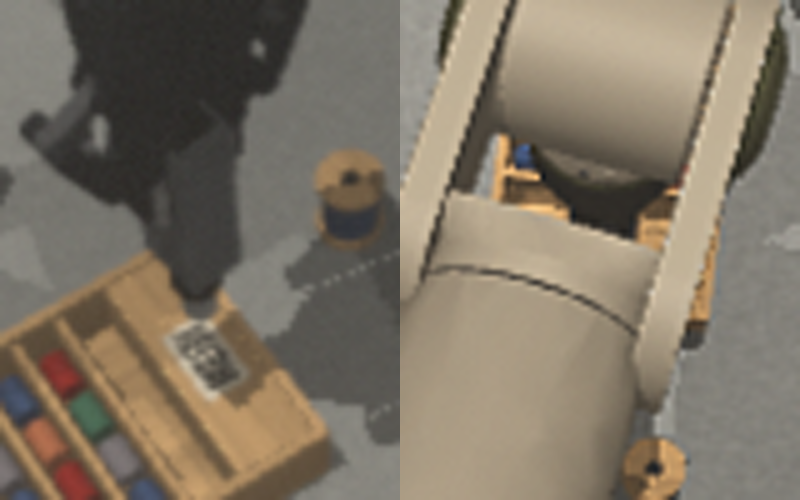

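The scene crop shows the label centred at (204,358), which matches the projected foot of the tool axis to under a pixel. The nose ends at about (201,310), where predicted. I'll hold.

Request:
carry_out(increments=[0,0,0,0,0,0,0,0,0,0,0,0,0,0,0,0,0,0,0,0,0,0,0,0,0,0,0,0,0,0,0,0,0,0,0,0,0,0,0,0,0,0,0,0,0,0,0,0,0,0,0,0,0,0,0,0,0,0,0,0,0,0,0,0,0,0,0,0,0,0,0,0,0,0,0,0,0,0,0,0,0,0,0,0,0,0,0,0,0,0,0,0,0,0,0,0,0,0,0,0,0,0,0,0,0,0,0,0,0,0,0,0,0,0,0,0,0,0,0,0])

```text
time: 10.75
position: [0.5575, -0.0432, 0.2123]
orientation: [180.0, 0.0, 91.0]
force: [-0.3, 0.2, -2.4]
opening: 0.0294
grasp_force: 59.1
```

Request:
carry_out(increments=[0,0,0,0,0,0,0,0,0,0,0,0,0,0,0,0,0,0,0,0,0,0,0,0,0,0,0,0,0,0,0,0,0,0,0,0,0,0,0,0,0,0,0,0,0,0,0,0])

```text
time: 11.55
position: [0.5575, -0.0432, 0.2123]
orientation: [-180.0, 0.0, 91.0]
force: [-0.6, -0.2, -3.0]
opening: 0.029
grasp_force: 59.1
```

```bash
python3 - <<'E'
from station import *
from h import *
from scipy.spatial.transform import Rotation as Ro
np.set_printoptions(precision=4,suppress=True)
o=get_obs();p=np.array(o["position"]);R=Ro.from_euler("xyz",o["orientation"],degrees=True)
yb=np.radians(4);n=np.array([-np.sin(.35)*np.cos(yb),-np.sin(.35)*np.sin(yb),np.cos(.35)])
up=np.array([np.cos(.35)*np.cos(yb),np.cos(.35)*np.sin(yb),np.sin(.35)])
# tool: z=-n, y=up the slope, x = y x z
z=-n;y=up;x=np.cross(y,z);Rt=Ro.from_matrix(np.c_[x,y,z])
spot=np.array([.489,.2515,.0597])
tgt=spot+n*(.117+.03)
print("rv tool",(R.inv()*Rt).as_rotvec(degrees=True),"tgt",tgt,"d",tgt-p,"d in tool now",R.inv().apply(tgt-p),"eul",Rt.as_euler("xyz",degrees=True))
E
```

```text
rv tool [-20.049    0.5265  -2.9632] tgt [0.4387 0.248  0.1978] d [-0.1188  0.2912 -0.0145] d in tool now [ 0.2932 -0.1136  0.0145] eul [159.9465   0.      94.    ]
```

Request:
carry_out(increments=[0,0,-0.008,0,0,0,0,0,-0.016,0,0,0,0,0,-0.0129,0,0,0,0,0,-0.005,0,0,0,0.006,-0.0028,0,0,0,0,0.012,-0.0055,0,0,0,0,0.018,-0.0083,0,0,0,0,0.023,-0.0106,0,0,0,0,0.023,-0.0106,0,0,0,0,0.023,-0.0106,0,0,0,0,0.023,-0.0106,0,0,0,0,0.023,-0.0106,0,0,0,0,0.023,-0.0106,0,0,0,0,0.023,-0.0106,0,0,0,0,0.023,-0.0106,0,0,0,0,0.023,-0.0106,0,0,0,0,0.02,-0.0092,0,0,0,0,0.014,-0.0064,0,0,0,0,0.009,-0.0041,0,0,0,0,0.0061,-0.0024,0,0,0,0])

```text
time: 13.55
position: [0.4171, 0.2475, 0.2541]
orientation: [-180.0, 0.0, 91.1]
force: [-0.3, -1.3, -2.0]
opening: 0.0293
grasp_force: 59.1
```

Request:
carry_out(increments=[0,0,0,-2.0,0.05,-0.3,0,0,0,-4.0,0.11,-0.6,0,0,0,-4.0,0.11,-0.6,0,0,0,-4.0,0.1,-0.6,0,0,0,-4.0,0.1,-0.56,0,0,0,-2.05,0.05,-0.3,0,0,0,0,0,0,0,0,0,0,0,0,0,0,0.01,0,0,0,0,0,0.02,0,0,0,0,0,0.02,0,0,0,0,0,0.01,0,0,0,0,0,0,0,0,0,0,0,0,0,0,0])

```text
time: 14.95
position: [0.439, 0.248, 0.1981]
orientation: [159.9, -0.0, 94.0]
force: [0.1, 0.5, -1.3]
opening: 0.0293
grasp_force: 59.1
```

```bash
python3 - <<'E'
from station import *
import cv2
from h import *
from scipy.spatial.transform import Rotation as Ro
o=get_obs();p=np.array(o["position"]);R=Ro.from_euler("xyz",o["orientation"],degrees=True).as_matrix()
print(o["force"],R[:,2])
s=get_image("scene")["image"][:,:,::-1];t=get_image("top")["image"][:,:,::-1]
cv2.imwrite("pics/s4.png",s)
c=lambda im,x,y,w,h:cv2.resize(im[y:y+h,x:x+w],(400,500),interpolation=cv2.INTER_CUBIC)
cv2.imwrite("pics/m6.png",np.hstack([c(s,365,220,80,100),c(t,190,160,80,100)]))
def proj(n,P):
    V=D[n]["view"];q=D[n]["K"]@(V[:3,:3]@P+V[:3,3]);return q[:2]/q[2]
for h in(.067,.091,.117,.147):
    P=p+R[:,2]*h;print(h,P,proj("scene",P),(proj("scene",P)-[365,220]+.4)*5)
E
```

```text
[ 0.09700426  0.53141724 -1.26116592] [ 0.34210184  0.02390933 -0.93935865]
0.067 [0.46196044 0.24959758 0.13516106] [415.431311   256.71410434] [254.15655498 185.57052171]
0.091 [0.47017089 0.25017141 0.11261645] [410.84837608 263.06416239] [231.24188038 217.32081195]
0.117 [0.47906554 0.25079305 0.08819312] [406.08321616 269.66670915] [207.41608081 250.33354573]
0.147 [0.48932859 0.25151033 0.06001237] [400.82679566 276.9499405 ] [181.13397831 286.74970252]
```

View pics/m6.png

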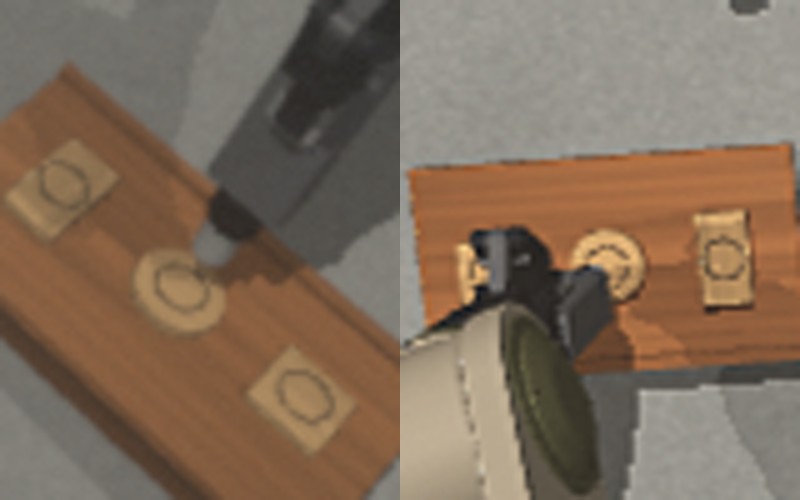

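The scene crop shows the ring centred at (182,287), with the reader axis projected to hit (181,287). The nose tip is seen near (207,252), where predicted, so it is aligned. I'll take a force baseline and then approach.

```bash
cat > f.py <<'E'
from station import *
import numpy as np
from scipy.spatial.transform import Rotation as Ro
F=[];P=[]
for i in range(10):
    get_image("scene");o=get_obs();F.append(o["force"]);P.append(o["position"])
R=Ro.from_euler("xyz",o["orientation"],degrees=True).as_matrix();z=-R[:,2]
F=np.array(F);p=np.mean(P,0)
print("t",o["time"],"F.n",(F@z).mean().round(2),"sd",(F@z).std().round(2),"F",F.mean(0).round(2),"pos",p.round(4),"nominal gap",((p-np.array([.489,.2515,.0597]))@z-.117).round(4),"tilt",o["orientation"])
E
python3 f.py
```

```text
t 15.55 F.n -1.94 sd 0.58 F [ 0.28 -0.02 -1.96] pos [0.4388 0.248  0.1983] nominal gap 0.0304 tilt [ 1.59938043e+02 -3.19268842e-03  9.39967720e+01]
```

Request:
carry_out(increments=[0,0,0.004,0,0,0,0,0,0.008,0,0,0,0,0,0.008,0,0,0,0,0,0.004,0,0,0,0,0,0.002,0,0,0,0,0,0,0,0,0])

```text
time: 16.15
position: [0.4477, 0.2485, 0.1731]
orientation: [160.0, 0.0, 94.0]
force: [0.4, 0.2, -2.6]
opening: 0.0296
grasp_force: 59.1
```

```bash
python3 f.py
```

```text
t 16.65 F.n -1.69 sd 0.28 F [-0.19 -0.05 -1.87] pos [0.4477 0.2486 0.1736] nominal gap 0.0042 tilt [ 1.59940211e+02 -3.99686990e-03  9.39977693e+01]
```

Request:
carry_out(increments=[0,0,0.002,0,0,0,0,0,0.002,0,0,0,0,0,0.002,0,0,0,0,0,0,0,0,0])

```text
time: 17.05
position: [0.4498, 0.2487, 0.1676]
orientation: [160.0, -0.0, 94.0]
force: [-0.3, 0.6, -0.8]
opening: 0.0295
grasp_force: 59.4
```

```bash
python3 f.py
```

```text
t 17.55 F.n -0.9 sd 0.49 F [-0.39 -0.06 -1.1 ] pos [0.4497 0.2487 0.1678] nominal gap -0.0019 tilt [ 1.59946641e+02 -1.37549598e-03  9.39944284e+01]
```

Request:
carry_out(increments=[0,0,0.002,0,0,0,0,0,0.001,0,0,0,0,0,0,0,0,0])

```text
time: 17.85
position: [0.4508, 0.2488, 0.1649]
orientation: [159.9, -0.0, 94.0]
force: [-1.2, -0.4, 0.8]
opening: 0.0291
grasp_force: 59.5
```

```bash
python3 f.py
```

```text
t 18.35 F.n 0.24 sd 0.42 F [-0.89 -0.42 -0.08] pos [0.4508 0.2488 0.165 ] nominal gap -0.0049 tilt [ 1.59936968e+02 -3.00932549e-03  9.39928884e+01]
```

Request:
carry_out(increments=[0,0,0.001,0,0,0,0,0,0.0012,0,0,0,0,0,0,0,0,0])

```text
time: 18.65
position: [0.4516, 0.2489, 0.1628]
orientation: [159.9, -0.0, 94.0]
force: [-1.7, -0.2, 0.6]
opening: 0.0293
grasp_force: 59.7
```

```bash
python3 f.py; python3 - <<'E'
from station import *
import cv2,numpy as np
s=get_image("scene")["image"][:,:,::-1];t=get_image("top")["image"][:,:,::-1]
c=lambda im,x,y,w,h:cv2.resize(im[y:y+h,x:x+w],(400,500),interpolation=cv2.INTER_CUBIC)
cv2.imwrite("pics/m7.png",np.hstack([c(s,375,240,48,60),c(t,206,183,48,60)]))
E
```

```text
t 19.15 F.n 0.89 sd 0.16 F [-1.13  0.21  0.54] pos [0.4515 0.2489 0.1629] nominal gap -0.0071 tilt [ 1.59943037e+02 -2.26671737e-03  9.39941421e+01]
```

View pics/m7.png

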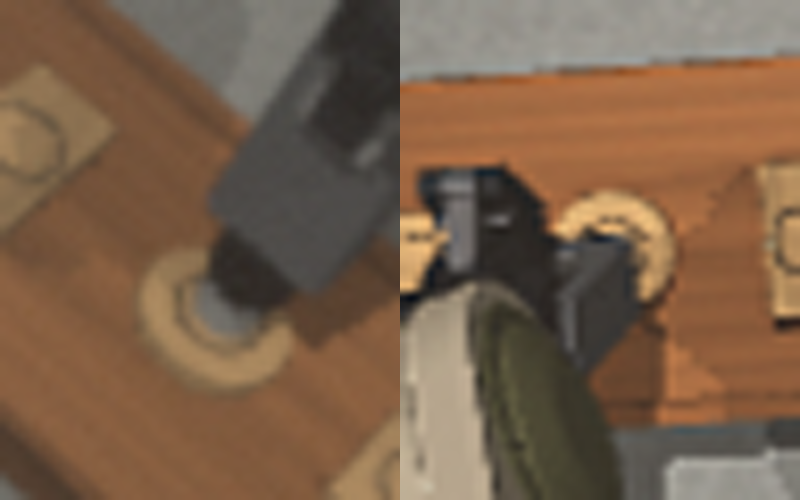

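The nose sits inside the ring at about (225,310), against an expected ring centre of (220,312), and the estimated compression is about 6 to 7 mm. One small nudge, then I'll hand in.

Request:
carry_out(increments=[0,0,0.0004,0,0,0,0,0,0,0,0,0,0,0,0,0,0,0,0,0,0,0,0,0,0,0,0,0,0,0])

```text
time: 19.75
position: [0.4517, 0.2489, 0.1626]
orientation: [159.9, -0.0, 94.0]
force: [-0.9, 0.2, 1.1]
opening: 0.0296
grasp_force: 59.6
```

```bash
python3 f.py; python3 -c "
from station import hand_in
print(hand_in())"
```

```text
t 20.25 F.n 1.36 sd 0.69 F [-1.6   0.16  0.87] pos [0.4517 0.2489 0.1625] nominal gap -0.0076 tilt [ 1.59947417e+02 -2.84292996e-03  9.39921481e+01]
the job is handed in; nothing more can be done
None
```

I handed the job in at about 20 s, with the reader still held square on the round blank's ringed spot and its nose pressed in about 7 mm (about 3 N), after a hold of over two seconds 5 cm above the label; no verdict came back.

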